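# Load the inspection rack in reverse order

### The job

Move the four turned steel parts from the wooden transport tray into the empty inspection rack, one to each pocket, in the reverse order: seen from the robot, the part at the tray's left end goes to the rack's right end, and so on, so that the last one off the lathe is measured first. Set each down gently so that it stands upright and flat on the floor of its pocket; do not drop or tip over any of them, and leave the micrometer in its stand alone.

Things in the scene. Friction and masses are not known exactly. Their poses are not given: they have to be found in the camera images.
- rack: Inspection rack (empty): fixed grey slab 84 x 324 x 12 mm; bright rails on it, 9 mm wide, bound four square pockets in a row. Origin: centre of its underside, on the bench (z = 0). y runs along the row, +y to the robot's left. Pocket centres: x = 0, y = +112.5, +37.5, -37.5, -112.5 mm; floors at z = 12, rail tops at 18 mm; each pocket is at least 64 mm wide inside.
- sleeve: Steel sleeve: plain tube standing on end, outer diameter 44, bore 30, height 50 mm, about 0.3 kg. Origin: centre of its lower end; z is its axis, upwards.
- stub: Stepped steel shaft stub standing on its thick end: foot diameter 46 and 22 mm high, above it a stem of diameter 22 up to a total height of 62 mm; about 0.4 kg. Origin: centre of its underside; z up its axis.
- spool: Steel spool standing on end: foot flange diameter 46 and 10 mm high, waist diameter 22 up to 36 mm, head diameter 40 from 36 to 56 mm (its top); about 0.4 kg. Origin: centre of its underside; z up its axis.
- hexplug: Steel hexagon plug: round foot diameter 46 and 16 mm high, above it a hexagon 30 mm across flats (34.6 across corners) up to a total height of 48 mm; about 0.4 kg. Origin: centre of its underside; z up its axis; its x axis is normal to a pair of flats (further flats every 60 degrees).
- seat_a: One of four equal black square seats, 64 x 64 x 6 mm, in a row at 75 mm pitch on the fixed wooden transport tray (82 x 330 x 6 mm, a low lug at each end); the sleeve starts on this one, within 5 mm of its centre. Never moves. Origin: centre of its underside, 6 mm above the bench; its top is 12 mm above the bench. y runs along the row, +y to the robot's left.
- seat_b: One of four equal black square seats, 64 x 64 x 6 mm, in a row at 75 mm pitch on the fixed wooden transport tray (82 x 330 x 6 mm, a low lug at each end); the stub starts on this one, within 5 mm of its centre. Never moves. Origin: centre of its underside, 6 mm above the bench; its top is 12 mm above the bench. y runs along the row, +y to the robot's left.
- seat_c: One of four equal black square seats, 64 x 64 x 6 mm, in a row at 75 mm pitch on the fixed wooden transport tray (82 x 330 x 6 mm, a low lug at each end); the spool starts on this one, within 5 mm of its centre. Never moves. Origin: centre of its underside, 6 mm above the bench; its top is 12 mm above the bench. y runs along the row, +y to the robot's left.
- seat_d: One of four equal black square seats, 64 x 64 x 6 mm, in a row at 75 mm pitch on the fixed wooden transport tray (82 x 330 x 6 mm, a low lug at each end); the hexplug starts on this one, within 5 mm of its centre. Never moves. Origin: centre of its underside, 6 mm above the bench; its top is 12 mm above the bench. y runs along the row, +y to the robot's left.
- micrometer: Bystander: micrometer clamped in a dark cast-iron stand (round foot 120 mm in diameter, 215 mm high overall, the micrometer's barrel reaches 121 mm from the stand's axis along its x), loose on the bench to the left of the work, 1.8 kg. Origin: centre of its foot's underside. Leave it alone.
There are look-alikes about, which are no part of the job. What is shaped like the spool but turquoise is not meant. Leave any black look-alike of the stub alone.

How it is judged:
By the outcome, as a careful person would: the job done as asked, in the order asked, and still so for the second after the job is handed in, with the robot touching nothing.
It also fails if it takes over 102 s, if anything falls off the work surface, if the arm or the gripper's body presses on something with over 40 N, if the wrist force passes 120 N, or if a joint passes its speed limit or range.

### The arm

A 6-joint arm with a two-finger parallel gripper is mounted at the origin on the work surface. World frame = base frame: x ahead of the robot, y to its left, z up, the work surface at z = 0. Lengths are in m, angles in rad, forces in N, time in s.
With the tool pointing down it reaches from about 0.3 to 0.875 m from the base axis. Payload 4.2 kg.
Tool frame: the origin (TCP) lies between the finger pads; the fingertips stand manip.nose_length ahead of it and the grasp point (between the pads) lies 8 mm behind it (manip.nose_length is the distance from the TCP to the fingertips, in m); y points along the fingers, z is the direction in which the jaws open and shut, and the axes are right-handed (so a half turn about y gives the same grasp; the last joint's range is limited). The gripper opens to 85 mm and grips with 20 to 120 N. Pads are 22 mm wide; open, the fingers measure 114 mm over their backs; the gripper's body (76 mm by 85 mm) begins 54 mm behind the grasp point. The pads swing forward as they close: fully open they stand 13 mm farther back than shut.
Start: joints at [-1.143, 0.32, 1.565, -0, 1.257, -0.02], TCP at [0.249, -0.518, 0.242] pointing down, gripper open.
Joint ranges: [-3.11, 3.11], [-0.84, 2.01], [0.21, 2.61], [-1.34, 4.49], [0.05, 2.63], [-2.56, 2.56]. Speed limits (rad/s): [2.57, 2.57, 3.14, 3.14, 3.14, 3.14].

### API

Orientations are given as a unit quaternion [x, y, z, w].
In Python, from bench import manip gives the robot as it stands. Calls block until the motion is done:
- manip.move_ptp(position, orientation): joint-space move of the TCP to a pose.
- manip.line_to(position, attitude=None, speed=0.15, threshold=None): straight line of the TCP; attitude=None keeps the orientation; speed is the mean speed in m/s. With threshold (N) it stops when the force on the tool has changed by that much, and returns True; else False.
- manip.move_joints(angles): joint-space move.
- manip.grip(opening): opening from 0.0 (shut) to 1.0 (fully open); the grip force is fixed at half the most; returns when the fingers have stopped.
- manip.hold(seconds).
- manip.inverse_kinematics(position, orientation): joint angles nearest the present ones, or None.
- manip.read_state(): the state.
- manip.snapshot(name): name is "scene" or "top" or "wrist"; returns (picture, depth): 400x640x3 uint8, blue, green, red; 400x640 float32, m along the optical axis (not along the pixel's ray), 0 where there is no reading.
- manip.get_calibration(name): a dict with "camera_matrix" (3x3 intrinsics, pixels), "rvec" (rotation vector, rad) and "tvec" (3), from world to camera coordinates, as OpenCV has them; the wrist camera has in their place "hand_eye" (4x4, takes a point from camera to tool coordinates, whose origin is the TCP and whose axes are the tool frame's). Camera axes: x right, y down, z forward; pixel columns grow to the right and rows downward; lengths in m; the calibration is good to about 2 mm. A picture is of the moment at which its call begins: read the wrist's pose just before it. get_calibration takes no time and is no camera call.
A pose or a line that the arm cannot do raises manip.MotionError and nothing moves.
- manip.sign_off(): hands the job in, once; it reports no verdict.
The state is a dict: "clock": time; "qpos": joint angles; "dq": joint speeds; "effort": joint torques, N m; "tool_pos": TCP position; "eef_rot": TCP orientation; "force": force on the tool from outside, world axes, zero at the start; "torque": the same for the moment, N m; "finger_gap": opening from 0.0 (shut) to 1.0 (fully open).
Only numpy, scipy, OpenCV 4.12 (cv2) and the standard library are available. Lean on these libraries where they do the work, as an engineer would, in place of code of your own. Each camera call takes 0.05 s, during which the arm holds its last target. There are 200 camera calls.

## Working session

There is one attempt and no reset: what is moved stays moved. The work goes in short steps, each a Python script; the robot and the scene stay as the last script left them, time stands still between calls to the robot, and variables do not carry over. Pictures are saved under pics/ and viewed, about 12 in all and at most 16, crops included, and the job is handed in when it is done.

```bash
ls; mkdir -p pics
python3 - <<'E'
from bench import manip
import cv2,numpy as np
for n in("scene","top"):
    p,d=manip.snapshot(n); cv2.imwrite(f"pics/{n}0.png",p); np.save(f"pics/{n}0.npy",d)
    print(n,manip.get_calibration(n))
print(manip.get_calibration("wrist"),manip.nose_length,manip.read_state())
E
```

```text
pics
scene {'camera_matrix': array([[472.10857747,   0.        , 319.97074404],
       [  0.        , 472.10857747, 195.17227075],
       [  0.        ,   0.        ,   1.        ]]), 'rvec': array([ 1.56735229,  2.11240689, -0.72646875]), 'tvec': array([ 0.03414502, -0.37814926,  1.34773696])}
top {'camera_matrix': array([[500.02922498,   0.        , 321.65832514],
       [  0.        , 500.02922498, 203.81523237],
       [  0.        ,   0.        ,   1.        ]]), 'rvec': array([ 2.12116318, -2.15703875,  0.19072349]), 'tvec': array([0.10414196, 0.49056338, 1.15348026])}
{'camera_matrix': array([[337.6297664 ,   0.        , 319.58040129],
       [  0.        , 337.6297664 , 195.82389231],
       [  0.        ,   0.        ,   1.        ]]), 'hand_eye': array([[-4.24096256e-04,  9.60543707e-01,  2.78128761e-01,
        -7.20782388e-02],
       [ 8.82583241e-04, -2.78128319e-01,  9.60543523e-01,
        -1.31340582e-01],
       [ 9.99999521e-01,  6.52834695e-04, -7.29806599e-04,
        -2.30074884e-04],
       [ 0.00000000e+00,  0.00000000e+00,  0.00000000e+00,
         1.00000000e+00]])} 0.011 {'clock': 0.1, 'qpos': array([-1.14301791e+00,  3.20210275e-01,  1.56558034e+00, -5.70527954e-05,
        1.25739458e+00, -2.00359278e-02]), 'dq': array([ 0.00151546, -0.0020282 , -0.00329901,  0.00046082,  0.00024607,
        0.00152025]), 'effort': array([-4.55641402e-04, -4.16411054e+01, -2.34705073e+01, -1.30567978e-04,
        4.95782893e-03,  1.82801205e-05]), 'tool_pos': array([ 0.24876553, -0.51793571,  0.24156744]), 'eef_rot': array([-0.15714547,  0.69000142, -0.68890641,  0.1568799 ]), 'force': array([-0.09925365,  0.13841011, -0.00474003]), 'torque': array([ 0.03491741, -0.07748169, -0.01707239]), 'finger_gap': 1.0012940499453482}
```

View pics/top0.png

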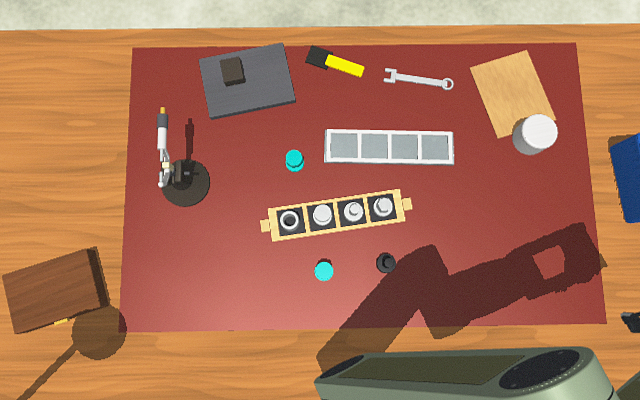

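View pics/scene0.png

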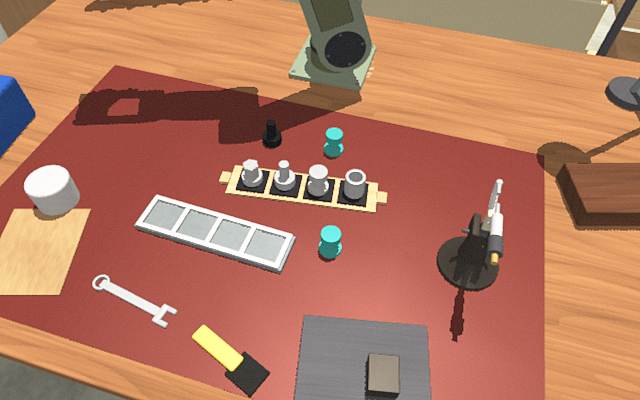

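Top view: the tray, left to right, holds the sleeve (290,220), spool (321,214), stub (352,210) and hexplug (383,206). The rack is at (390,147). Look-alikes are the turquoise spools (294,160) and (323,270) and the black stub (386,262). All of these are off the tray and the wrong colour, so the steel parts on the tray are the ones meant. Next I get rough poses, then look from the wrist.

```bash
cat > h.py <<'E'
from bench import manip
import cv2,numpy as np
from scipy.spatial.transform import Rotation as R
def quat(a):  # tool down, jaw axis at yaw a
    c,s=np.cos(a),np.sin(a)
    return R.from_matrix(np.array([[s,0,c],[-c,0,s],[0,-1,0]])).as_quat()
def cam(name,st=None):  # K, camera-to-world rotation, camera origin
    C=manip.get_calibration(name);K=C["camera_matrix"]
    if name=="wrist":
        H=C["hand_eye"];T=R.from_quat(st["eef_rot"]).as_matrix()
        return K,T@H[:3,:3],T@H[:3,3]+st["tool_pos"]
    W=cv2.Rodrigues(C["rvec"])[0].T
    return K,W,-W@C["tvec"]
def ray(cm,uv,z):  # pixels onto plane at height z
    K,W,o=cm;uv=np.atleast_2d(uv).astype(float)
    d=np.c_[uv,np.ones(len(uv))]@np.linalg.inv(K).T@W.T
    return (o+d*((z-o[2])/d[:,2])[:,None])
def proj(cm,P):
    K,W,o=cm;q=(np.atleast_2d(P)-o)@W@K.T
    return q[:,:2]/q[:,2:]
E
python3 - <<'E'
from h import *
p=cv2.imread("pics/top0.png");cm=cam("top");hsv=cv2.cvtColor(p,cv2.COLOR_BGR2HSV)
m=((hsv[...,1]<60)&(hsv[...,2]>90)).astype(np.uint8);m[:,:315]=0;m[:115]=0;m[172:]=0;m[:,465:]=0
r=cv2.minAreaRect(cv2.findNonZero(m));b=ray(cm,cv2.boxPoints(r),.018)
print("rack",r,b.round(3).tolist(),b.mean(0))
print("parts",ray(cm,[[290,220],[321,214],[352,210],[383,206]],.06).round(3))
E
```

```text
rack ((388.56298828125, 146.85125732421875), (129.53407287597656, 33.953208923339844), 1.1457629203796387) [[0.599, 0.089, 0.018], [0.686, 0.086, 0.018], [0.675, -0.238, 0.018], [0.588, -0.231, 0.018]] [ 0.63716087 -0.07327438  0.018     ]
parts [[ 0.452  0.171  0.06 ]
 [ 0.465  0.098  0.06 ]
 [ 0.473  0.025  0.06 ]
 [ 0.481 -0.048  0.06 ]]
```

Run:
```python
from h import *
for a in (np.pi/2,-np.pi/2):
  for P in ([.43,.06,.25],[.60,-.07,.25]):print(a,P,manip.inverse_kinematics(P,quat(a)))
for a in (.13,.13+np.pi,.13-.5,.13+.5):
  print(a,manip.inverse_kinematics([.47,.06,.1],quat(a)))
a=np.pi/2
for n,P in (("rack",[.60,-.073,.25]),("tray",[.43,.06,.25])):
    manip.move_ptp(P,quat(a)); st=manip.read_state()
    p,d=manip.snapshot("wrist");cv2.imwrite(f"pics/w_{n}.png",p);np.savez(f"pics/w_{n}.npz",d=d,tool_pos=st["tool_pos"],eef_rot=st["eef_rot"])
    print(st["tool_pos"],st["clock"],st["qpos"])
```

```text
1.5707963267948966 [0.43, 0.06, 0.25] [ 1.12149066e-01  9.04834964e-02  1.84528988e+00 -4.44089210e-16
  1.20581928e+00 -1.45864726e+00]
1.5707963267948966 [0.6, -0.07, 0.25] [-1.35180321e-01  3.61243897e-01  1.48231192e+00 -4.44089210e-16
  1.29803683e+00 -1.70597665e+00]
-1.5707963267948966 [0.43, 0.06, 0.25] [ 1.12149066e-01  9.04834964e-02  1.84528988e+00 -4.44089210e-16
  1.20581928e+00  1.68294539e+00]
-1.5707963267948966 [0.6, -0.07, 0.25] [-1.35180321e-01  3.61243897e-01  1.48231192e+00 -4.44089210e-16
  1.29803683e+00  1.43561601e+00]
0.13 [ 1.02699294e-01  3.08569940e-01  1.99217730e+00 -4.44089210e-16
  8.40845413e-01 -2.73007056e-02]
3.271592653589793 None
-0.37 [ 1.02699294e-01  3.08569940e-01  1.99217730e+00 -4.44089210e-16
  8.40845413e-01  4.72699294e-01]
0.63 [ 1.02699294e-01  3.08569940e-01  1.99217730e+00 -4.44089210e-16
  8.40845413e-01 -5.27300706e-01]
[ 0.59985882 -0.07375603  0.24998527] 2.1417 [-1.41186689e-01  3.61778643e-01  1.48153105e+00 -3.75527592e-04
  1.29835074e+00 -1.71066439e+00]
[0.43132907 0.05960482 0.25046932] 3.0583 [ 1.11234077e-01  9.11418492e-02  1.84330767e+00 -4.98854715e-04
  1.20502665e+00 -1.45896541e+00]
```

View pics/w_tray.png

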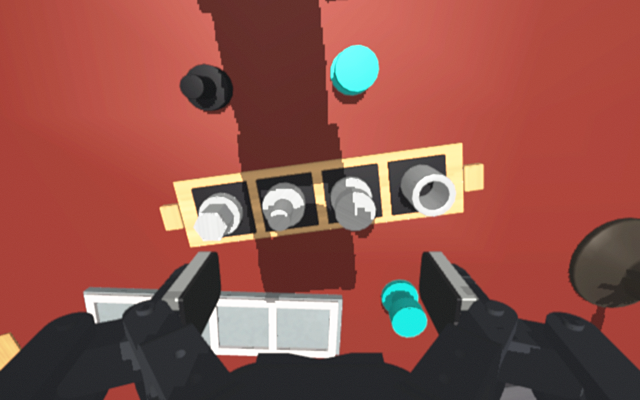

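View pics/w_rack.png

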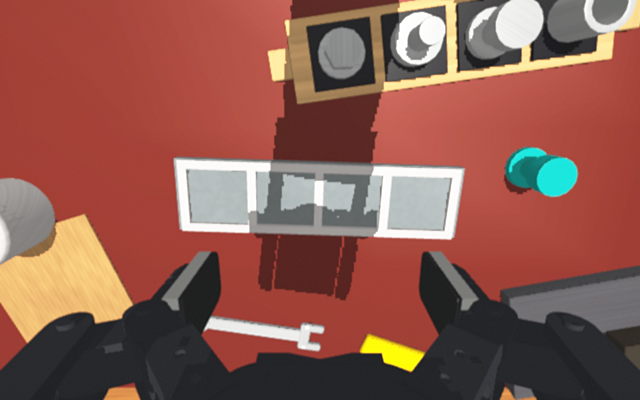

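Wrist views: the tray row is hexplug (217,215), stub (283,205), spool (353,205), sleeve (432,190). The rack is whole and empty, at (318,198) in the second view. Next I take top faces and the rack outline from depth.

```bash
cat >> h.py <<'E'
def cloud(cm,d):
    K,W,o=cm;v,u=np.mgrid[:400,:640]
    q=np.stack([u,v,np.ones_like(u)],-1)@np.linalg.inv(K).T*d[...,None]
    X=q@W.T+o;X[d<=0]=9;return X
E
python3 - <<'E'
from h import *
def load(n):
    f=np.load(f"pics/w_{n}.npz");return cloud(cam("wrist",f),f["d"]),cam("wrist",f)
X,cm=load("rack")
p=cv2.imread("pics/w_rack.png");s=cv2.cvtColor(p,cv2.COLOR_BGR2HSV)[...,1]
roi=np.zeros((400,640),bool);roi[145:250,165:475]=1
print("bench z",np.median(X[100:140,150:250,2]),"rail/floor z",np.percentile(X[200,180:460,2],[5,50,95]))
for nm,m in (("depth",roi&(X[...,2]>.008)&(X[...,2]<.03)),("colour",roi&(s<90))):
    m=m&(cv2.morphologyEx(m.astype(np.uint8),cv2.MORPH_OPEN,np.ones((3,3)))>0)
    P=X[m][:,:2] if nm=="depth" else ray(cm,np.argwhere(m)[:,::-1],.018)[:,:2]
    r=cv2.minAreaRect((P*1000).astype(np.float32));print(nm,r)
X,cm=load("tray");print("bench",np.median(X[120:140,150:230,2]))
for n,(x,y),z in (("sleeve",(.452,.171),.062),("spool",(.465,.098),.068),("stub",(.473,.025),.074),("hexplug",(.481,-.048),.060)):
    m=(abs(X[...,2]-z)<.004)&(np.hypot(X[...,0]-x,X[...,1]-y)<.035)
    P=(X[m][:,:2]*1000).astype(np.float32)
    print(n,len(P),np.median(X[m][:,2]).round(4),"enc",cv2.minEnclosingCircle(P),"box",((P.min(0)+P.max(0))/2,np.ptp(P,axis=0)))
    if n=="hexplug":
        P-=(P.min(0)+P.max(0))/2
        for a in range(0,60,3):
            t=np.radians(a+60*np.arange(3));w=[np.ptp(P@[np.cos(k),np.sin(k)]).round(1) for k in t];print(a,w,np.sum(w).round(1))
m=(abs(X[...,2]-.012)<.003)&(cv2.imread("pics/w_tray.png").max(2)<75)&(np.hypot(X[...,0]-.467,X[...,1]-.06)<.18)
print("seats",m.sum(),cv2.minAreaRect((X[m][:,:2]*1000).astype(np.float32)))
E
```

```text
bench z 0.00029024672694902276 rail/floor z [0.01047026 0.01193349 0.01819769]
depth ((640.5658569335938, -74.51220703125), (323.97412109375, 84.1462631225586), 88.1357421875)
colour ((639.5357055664062, -74.16563415527344), (318.6824645996094, 87.53875732421875), 87.95787048339844)
bench 0.0002496052351440292
sleeve 838 0.0616 enc ((454.1602783203125, 173.17840576171875), 21.93735694885254) box (array([453.95593, 173.2436 ], dtype=float32), array([42.966034, 42.934174], dtype=float32))
spool 1228 0.0678 enc ((469.0972900390625, 95.57111358642578), 20.096065521240234) box (array([468.69434,  95.44284], dtype=float32), array([39.375214, 39.271935], dtype=float32))
stub 391 0.0736 enc ((475.9444885253906, 20.97842025756836), 11.016627311706543) box (array([475.82825 ,  21.184639], dtype=float32), array([21.76361 , 21.331802], dtype=float32))
hexplug 739 0.0601 enc ((487.844482421875, -51.38536071777344), 17.155197143554688) box (array([487.4295  , -51.126244], dtype=float32), array([30.056824, 33.58209 ], dtype=float32))
0 [np.float64(30.1), np.float64(30.3), np.float64(30.8)] 91.2
3 [
[... 611 characters left out ...]
t64(33.7)] 101.6
33 [np.float64(34.3), np.float64(33.6), np.float64(33.6)] 101.5
36 [np.float64(34.2), np.float64(33.6), np.float64(33.4)] 101.2
39 [np.float64(34.1), np.float64(33.6), np.float64(33.2)] 100.9
42 [np.float64(33.8), np.float64(33.5), np.float64(32.8)] 100.1
45 [np.float64(33.4), np.float64(33.2), np.float64(32.4)] 99.0
48 [np.float64(33.0), np.float64(32.9), np.float64(32.0)] 97.9
51 [np.float64(32.5), np.float64(32.5), np.float64(31.5)] 96.5
54 [np.float64(31.8), np.float64(32.1), np.float64(31.0)] 94.9
57 [np.float64(31.1), np.float64(31.5), np.float64(30.4)] 93.0
seats 4727 ((463.37359619140625, 52.43683624267578), (263.0411071777344, 175.74217224121094), 69.49928283691406)
```

Poses agree: the rack from depth measures 324 x 84 mm, and the top faces have the right diameters and heights. One crop to confirm the parts, then the hexplug first.

```bash
cat >> h.py <<'E'
RK=np.array([.6405,-.0745]);RY=np.radians(-1.9)
def pocket(y): return RK+y*np.array([-np.sin(RY),np.cos(RY)])
def transfer(name,xy,yaw,tz,y):
    f=lambda p,z:[p[0],p[1],z]
    z=.012+tz;g=pocket(y);hi=.19
    lg=lambda *a:print(name,*a,"t=%.1f"%manip.read_state()["clock"])
    manip.move_ptp(f(xy,hi),quat(yaw));manip.grip(1.0)
    if manip.line_to(f(xy,z+.04),speed=.15) or manip.line_to(f(xy,z),speed=.06,threshold=10):
        lg("CONTACT on descent",manip.read_state()["tool_pos"]);return
    manip.grip(0.0);s=manip.read_state();lg("gap",s["finger_gap"],"F",s["force"].round(1))
    manip.line_to(f(xy,z+.03),speed=.06);manip.line_to(f(xy,hi),speed=.15);s=manip.read_state();lg("lifted gap",s["finger_gap"],"F",s["force"].round(1))
    if s["finger_gap"]<.1:return
    manip.line_to(f(g,hi),quat(RY),speed=.15);manip.line_to(f(g,z+.03),speed=.12);manip.line_to(f(g,z+.006),speed=.04);manip.hold(.2)
    hit=manip.line_to(f(g,z-.004),speed=.012,threshold=3);s=manip.read_state()
    lg("down hit",hit,"dz",(s["tool_pos"][2]-z).round(4),"F",s["force"].round(1))
    manip.hold(.2);manip.grip(1.0);manip.hold(.2)
    manip.line_to(f(g,z+.03),speed=.05);manip.line_to(f(g,hi),speed=.2);lg("done")
E
python3 - <<'E'
import cv2
p=cv2.imread("pics/w_tray.png")[130:260,150:500];cv2.imwrite("pics/crop.png",cv2.resize(p,None,fx=2.2,fy=2.2,interpolation=2))
E
```

```text
(no output)
```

View pics/crop.png

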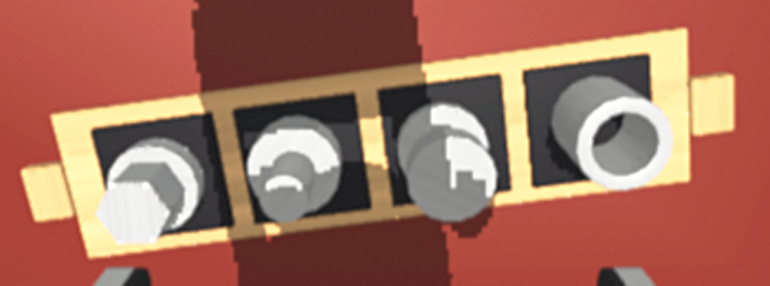

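The crop confirms the steel parts from image left (robot's right): hexplug with its hexagon, stub with its thin stem, spool with its wide head, and the sleeve tube.

Run:
```python
from h import *
transfer("hexplug",(.4876,-.0512),np.radians(.5),.030,.1125)
p,_=manip.snapshot("top");cv2.imwrite("pics/t1.png",cv2.resize(p[100:260,240:480],None,fx=3,fy=3))
```

```text
hexplug gap 0.3415402819674419 F [-0.9 -0.1  3.9] t=6.8
hexplug lifted gap 0.3441496907871584 F [ 0.  -0.2 -3.2] t=8.3
hexplug down hit True dz 0.0004 F [-0.9  1.4  5.2] t=12.3
hexplug done t=14.8
```

View pics/t1.png

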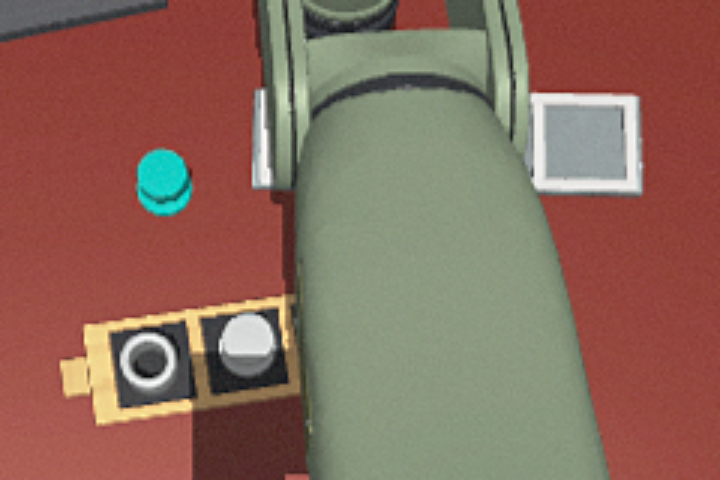

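The arm hides the rack in the top view, but the numbers fit: the gap is 29 mm and contact came at the expected height. Stub next, then a check from the scene camera.

Run:
```python
from h import *
transfer("stub",(.4759,.0211),np.radians(7),.037,.0375)
p,_=manip.snapshot("scene");cv2.imwrite("pics/s2.png",cv2.resize(p[110:290,120:400],None,fx=2.8,fy=2.8))
```

```text
stub gap 0.23040822051449467 F [-2.2 -0.1  4.4] t=18.1
stub lifted gap 0.23179225104498957 F [-0.1  0.2 -5.8] t=19.6
stub down hit True dz 0.0002 F [-0.1  0.2  5.8] t=23.5
stub done t=26.1
```

View pics/s2.png

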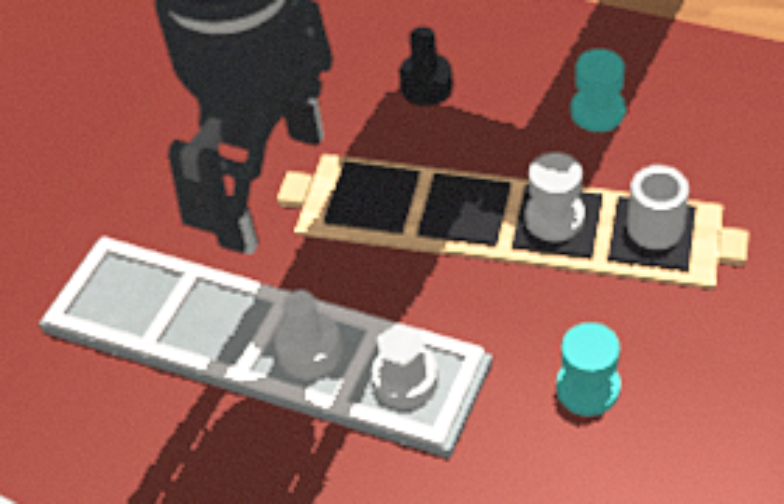

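Both stand upright in their pockets: stub at (305,340) in the crop, hexplug at (405,370), the robot's left end. The spool and sleeve follow.

Run:
```python
from h import *
transfer("spool",(.4688,.0955),np.radians(7),.037,-.0375)
p,_=manip.snapshot("scene");cv2.imwrite("pics/s3.png",p)
```

```text
spool gap 0.4397282617068002 F [-2.1  0.4  6.2] t=29.3
spool lifted gap 0.4375127998430691 F [-0.4  0.2 -3.6] t=30.9
spool down hit True dz 0.0005 F [ 0.2 -0.2  5. ] t=35.4
spool done t=37.8
```

Run:
```python
from h import *
transfer("sleeve",(.4540,.1732),np.radians(7),.026,-.1125)
manip.move_ptp([.60,-.0735,.25],quat(np.pi/2));manip.hold(.2)
st=manip.read_state();p,d=manip.snapshot("wrist");cv2.imwrite("pics/w_end.png",p)
X=cloud(cam("wrist",st),d)
for n,y,z in (("hexplug",.1125,.060),("stub",.0375,.074),("spool",-.0375,.068),("sleeve",-.1125,.062)):
    g=pocket(y);m=(abs(X[...,2]-z)<.004)&(np.hypot(X[...,0]-g[0],X[...,1]-g[1])<.035)
    P=(X[m]*1000).astype(np.float32);c=(P.min(0)+P.max(0))/2
    print(n,m.sum(),"top z",np.median(P[:,2]),"tilt mm",np.percentile(P[:,2],[5,95]),"off",c[:2]-g*1000,"size",np.ptp(P[:,:2],axis=0))
p,_=manip.snapshot("scene");cv2.imwrite("pics/s4.png",p)
```

```text
sleeve gap 0.5030272204450977 F [-1.4  0.3  4.1] t=41.5
sleeve lifted gap 0.503587225549563 F [-1.2  0.4 -4.7] t=43.1
sleeve down hit True dz 0.0007 F [-0.9 -0.2  5.6] t=48.6
sleeve done t=51.1
hexplug 771 top z 60.366863 tilt mm [58.42318535 61.56419945] off [ 0.68703462 -0.82899555] size [30.654541 33.228992]
stub 393 top z 73.75779 tilt mm [72.2234314  74.83325958] off [ 0.1066564 -0.3604561] size [21.738464 21.349745]
spool 1224 top z 67.63914 tilt mm [66.20948639 68.86479187] off [0.0438563  0.32484208] size [39.639954 39.34974 ]
sleeve 805 top z 61.305725 tilt mm [59.29168549 62.51885452] off [0.14975737 0.46564563] size [42.79828 43.98021]
```

View pics/w_end.png

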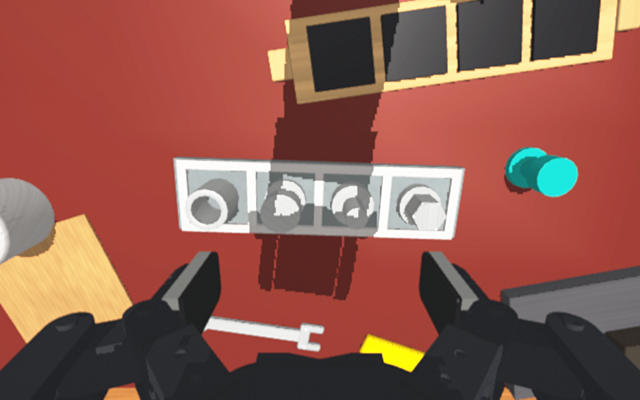

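View pics/s4.png

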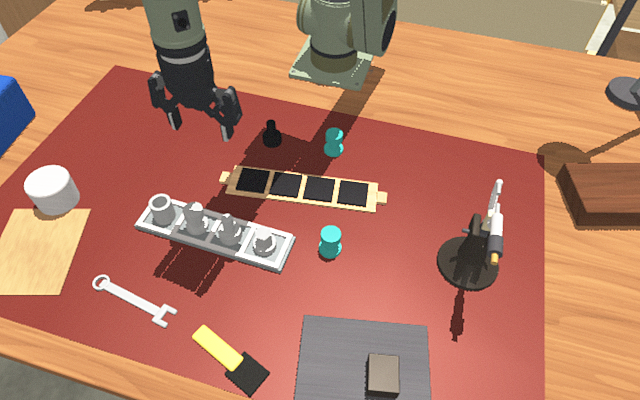

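All four parts stand in the rack. In the scene view they are sleeve (160,208), spool (196,218), stub (230,230) and hexplug (265,242). The look-alikes and the micrometer (470,260) have not moved, and the gripper is clear.

```bash
python3 -c "
from bench import manip
print(manip.read_state()['clock'],manip.sign_off())"
```

```text
the job is handed in; nothing more can be done
52.6667 None
```

I moved all four steel parts into the rack in reverse order and handed the job in at 52.7 s of the 102 s allowed. Seen from the robot, the rack now reads hexplug, stub, spool, sleeve from left to right. Each part was lowered slowly and released on contact within 1 mm of the expected height.

- **Final check:** wrist depth puts every part within about 1.1 mm of its pocket centre. Top heights are within 1 mm of nominal, so each stands flat on its pocket floor.
- **Bystanders:** the micrometer and the look-alikes look unmoved in the final scene picture.
- **Failed checks:** the top-camera picture after the first placing was blocked by the arm, so I checked with the scene and wrist cameras instead. No other check failed or disagreed.

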